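# Complete the slide tray and fit its desiccant

## Robot

A 6-joint arm with a two-finger parallel gripper is mounted at the origin on a cart in front of the work surface, level with it; the furniture and walls round the work are solid. World frame = base frame: x ahead of the robot, y to its left, z up, the work surface at z = 0. Lengths are in m, angles in degrees, forces in N, time in s.
With the tool pointing down it reaches from about 0.35 to 0.875 m from the base axis. Payload 4.2 kg.
Tool frame: the origin (TCP) lies midway between the tips of the shut fingers; the grasp point (between the pads) lies 19 mm behind it; z points along the fingers, y is the line along which they close (so a half turn about z gives the same grasp; the last joint's range is limited). The gripper opens to 87 mm and grips with 3 to 60 N. Pads are 19 mm wide; open, the fingers measure 117 mm over their backs; the gripper's body (75 mm by 190 mm) begins 51 mm behind the grasp point.
Start: joints at [77.957, 22.042, 0.453, 0, -68.411, -14.817], TCP at [0.282, 0.558, 0.191] pointing down, gripper open.
Joint ranges: [-179.83, 179.83], [-69.29, 118.12], [-61.27, 80.66], [-181.25, 117.63], [-171.15, -9.14], [-177.46, 177.46]. Speed limits (degrees/s): [159.86, 159.86, 180, 180, 180, 180].

## Interface

Orientations are given as a 3x3 rotation matrix whose columns are the frame's x, y, z axes.
In Python, from station import r, cams gives the robot as it stands.
- The arm moves only by the tool play_rows, never from a script. Its argument "commands" is text: rows parted by semicolons, each of 6 numbers parted by spaces: the shift along the world's x, y, z normalised to -1 to 1, where 1 is 30 mm, then the turn, a rotation vector about the world's x, y, z normalised to -1 to 1, where 1 is 0.15 rad. A call has 1 to 20 rows; each row shifts and turns the commanded pose from where the row before left it; what a row does not reach is not made up. A row lasts 1/10 s, in which the tool goes at most 50 mm and 8.59 degrees, less where a joint would pass 70% of its speed; a pose out of reach is approached as far as the arm can. A call with a number of a shift or a turn outside -1 to 1 is refused whole. A call with a gripper value outside its range is refused whole. "grip" is the finger opening in mm, from 0 to 87, set as the call begins (left out, the last holds). The fingers move at their own pace and stop on an object; the grip force is fixed at half the most. Time passes only in rows, so rows that do not move let the fingers close. It gives the time, the measured TCP pose, the force, the opening and the grip force at its end, in the units of the state.
- r.sense(): the state, without advancing time (a new reading comes with each control period).
- cams.capture(name): name is "side" or "top" or "wrist"; returns (picture, depth): 480x640x3 uint8, blue, green, red; 480x640 float32, m along the optical axis (not along the pixel's ray), 0 where there is no reading.
- cams.camera_info(name): a dict with "mtx" (3x3 intrinsics, pixels), "k1" (the pictures are not rectified: a ray, as slopes to the right and down, at radius r is drawn at 1 + k1 r^2 times it, then the intrinsics apply), "R" (3x3) and "t" (3): a world point X has camera coordinates R X + t. Camera axes: x right, y down, z forward; pixel columns grow to the right and rows downward; lengths in m; the calibration is good to about 2 mm. A picture is of the moment at which its call begins: read the wrist's pose just before it. camera_info takes no time and is no camera call; for the wrist camera it gives the pose at the moment of the call.
- r.finish_job(): hands the job in; it is judged then, once.
The state is a dict: "time_s": time; "joints": joint angles; "joint_velocities": joint speeds; "effort": joint torques, N m; "tcp_pos": TCP position; "ee_rot": TCP orientation; "wrist_force": force on the tool from outside, world axes, zero at the start; "moment": the same for the moment, N m; "gripper_width": opening from 0.0 (shut) to 1.0 (fully open); "gripper_force": force on a finger pad.
Only numpy, scipy, OpenCV 4.12 (cv2) and the standard library are available. Lean on these libraries where they do the work, as an engineer would, in place of code of your own. Each camera call takes 0.05 s, during which the arm holds its last target. There are 200 camera calls.

## Task

Push the loose yellow slide cassette down into the packed row in the tray, between the black and the blue cassette, easing the neighbours apart without toppling them, until it stands fully home on the tray floor like the others. Then hang the orange desiccant cartridge by its bent lip over the outer end wall of the tray's small empty bay, so that it hangs inside that bay. Leave the petri dish, beaker and tape roll where they are.

Things in the scene. Friction and masses are not known exactly. Their poses are not given: they have to be found in the camera images.
- row_floor (a point): Grey metal tray, fixed. Point: middle of its long bay's floor, 5 mm above the bench; y along the row. Long bay inside: y -91 to 91 mm, 64 mm wide (x); walls 4 mm thick, the long ones 45 mm above the bench, the cross walls at its two ends 95 mm. Beyond, y 95 to 140, lies a small empty bay, also 64 mm wide, closed by the outer end wall (tray_rim).
- tray_rim (a point): Middle of the top edge of the tray's outer end wall (bare metal), which closes the small empty bay; 70 mm above the bench. The wall is 5 mm thick (along y, +-2.5 mm about this point) and 72 mm long (x). The small bay's inside is towards -y; +y is outside the tray. Axes as row_floor.
- loose_c (a point): Loose slide cassette, yellow upper part, white body, 56 x 28 x 110 mm (x, y, z), 0.11 to 0.22 kg, upright on the bench at the robot's right. Point: its centre, 55 mm up. Foot tapers to 18 mm thick over the lowest 14 mm. Grip it near the top across x (56 mm), where fingers clear the neighbours; a 40 N grip does no harm, pushing it in takes about 5 N.
- end_a_c (a point): Slide cassette in the row, grey upper part, white body, same shape and size as the yellow one (56 x 28 x 110 mm), top bevelled from 28 to 14 mm over the highest 11 mm. Point: its centre, 55 mm up; 28 mm thickness along y. Loose, upright on the tray floor; slides or leans aside easily (friction 0.25). Stands at the -y end of the row.
- blue_c (a point): Slide cassette in the row, blue upper part, white body, same shape and size as the yellow one (56 x 28 x 110 mm), top bevelled from 28 to 14 mm over the highest 11 mm. Point: its centre, 55 mm up; 28 mm thickness along y. Loose, upright on the tray floor; slides or leans aside easily (friction 0.25). Next to the black, on either side; gap 10 to 14 mm.
- black_c (a point): Slide cassette in the row, black upper part, white body, same shape and size as the yellow one (56 x 28 x 110 mm), top bevelled from 28 to 14 mm over the highest 11 mm. Point: its centre, 55 mm up; 28 mm thickness along y. Loose, upright on the tray floor; slides or leans aside easily (friction 0.25). Middle of the row.
- red_c (a point): Slide cassette in the row, red upper part, white body, same shape and size as the yellow one (56 x 28 x 110 mm), top bevelled from 28 to 14 mm over the highest 11 mm. Point: its centre, 55 mm up; 28 mm thickness along y. Loose, upright on the tray floor; slides or leans aside easily (friction 0.25). Next to the black, opposite the blue.
- end_b_c (a point): Slide cassette in the row, grey upper part, white body, same shape and size as the yellow one (56 x 28 x 110 mm), top bevelled from 28 to 14 mm over the highest 11 mm. Point: its centre, 55 mm up; 28 mm thickness along y. Loose, upright on the tray floor; slides or leans aside easily (friction 0.25). Stands at the +y end of the row.
- cartridge_fin (a point): Orange desiccant cartridge, 0.12 kg, 100 mm tall, upright on the bench at the robot's left. Body 44 x 22 x 50 mm (x, y, z), on it a grip fin 40 x 12 x 50 mm. Point: in the fin, on the middle axis, 80 mm above the underside. z up, y towards the side with the lip. Grip the fin across its 40 mm width (x).
- cartridge_lip (a point): The cartridge's bent steel lip, 30 mm wide (x): from the top of the body it goes 16 mm out to +y, then 14 mm down, leaving a slot 13 mm wide, open below. Point: middle of the slot's roof (underside of the lip), 17.5 mm along y from the middle axis, 50 mm above the underside. Axes as cartridge_fin. Hung up, the wall is in the slot.
- petri: Clear glass petri dish, 93 mm across, 16 mm high; origin at the centre of its underside. A bystander.
- beaker: Clear glass beaker, 56 x 61 x 68 mm; origin at the centre of its underside. A bystander.
- tape_roll: Roll of tan tape lying flat, 96 mm across, 48 mm high; origin at the centre of its underside. A bystander.
Things that resemble listed ones, but are neither listed nor needed, are in the scene too. What is shaped like the part that bears loose_c but pink or turquoise is not meant.

How it is judged:
By the outcome, as a careful person would: the job done as asked, in the order asked, and still so for the second after the job is handed in, with the robot touching nothing.
It also fails if it takes over 54 s, if anything falls off the work surface, if the arm or the gripper's body presses on something with over 40 N, if the wrist force passes 120 N, or if a joint passes its speed limit or range.

## Working session

There is one attempt and no reset: what is moved stays moved. The work goes in short steps, Python scripts to look and compute and a tool call to move; the robot and the scene stay as the last step left them, time stands still between calls to the robot, and variables do not carry over. Pictures are saved under pics/ and viewed, at most 10 in all, crops included, and the job is handed in when it is done.

Besides the shell and the picture viewer there is one more tool, called after "Call:" as name(argument=value, ...) on one line, values as JSON. play_rows: Moves the arm, as the interface text tells. Scaled input: -1 to 1 covers 30 mm each way for a shift and 0.15 rad each way for a turn. Its arguments: {"type":"object","properties":{"commands":{"type":"string"},"grip":{"type":"number"}},"required":["commands"]}

```bash
mkdir -p pics; ls; cat > h.py <<'E'
import numpy as np, cv2
from station import r, cams
def cap(n):
    i=cams.camera_info(n); p,d=cams.capture(n); return p,d,i
def cloud(d,i):
    h,w=d.shape; u,v=np.meshgrid(np.arange(w),np.arange(h))
    K=np.array(i["mtx"]); 
    pts=np.stack([u,v],-1).reshape(-1,1,2).astype(np.float64)
    n=cv2.undistortPoints(pts,K,np.array([i["k1"],0,0,0.])).reshape(h,w,2)
    c=np.dstack([n[...,0]*d,n[...,1]*d,d])
    X=(c-np.array(i["t"]).ravel())@np.array(i["R"])
    X[d<=0]=np.nan
    return X
E
python3 - <<'E'
from h import *
for n in("top","side"):
    p,d,i=cap(n); cv2.imwrite(f"pics/{n}0.png",p); np.savez(f"{n}0.npz",p=p,X=cloud(d,i))
    print(n,np.round(-np.array(i["R"]).T@np.array(i["t"]).ravel(),3), (d>0).mean())
s=r.sense();print(s["time_s"],s["tcp_pos"],s["ee_rot"])
E
```

```text
pics
top [ 0.282 -0.027  1.218] 0.9959928385416666
side [ 0.276 -0.941  0.891] 0.9960514322916667
0.1 [0.28209756 0.5570314  0.18957271] [[ 8.92049956e-01 -4.51936114e-01 -7.90069169e-04]
 [-4.51936788e-01 -8.92048083e-01 -1.83226831e-03]
 [ 1.23288533e-04  1.99153619e-03 -9.99998009e-01]]
```

View pics/top0.png

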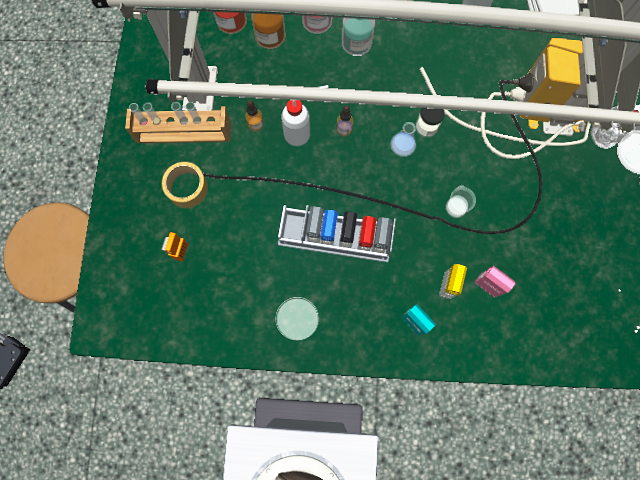

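View pics/side0.png

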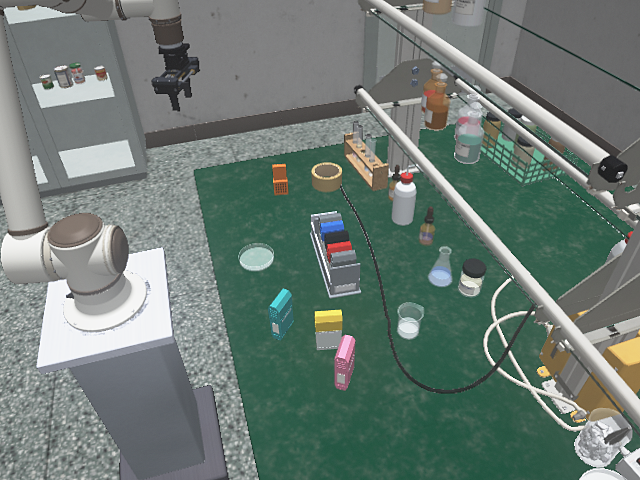

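Top view: tray (335,233) with the empty bay on the left (+y end). The row from left to right is grey (315,222), blue (329,225), black (349,229), red (368,232) and grey (384,235).
Candidates for the loose cassette: yellow (455,280), pink (495,281) and turquoise (420,319). I choose yellow. The orange cartridge is at (175,245). Tape roll (183,183), petri dish (297,318) and beaker (460,203) are bystanders.

```bash
cat > m.py <<'E'
from h import *
def ana(f,tag,rng,z0,z1,box):
    z=np.load(f); p,X=z["p"],z["X"]; hsv=cv2.cvtColor(p,cv2.COLOR_BGR2HSV)
    m=cv2.inRange(hsv,*[np.array(a) for a in rng])>0
    m&=(X[...,2]>z0)&(X[...,2]<z1)&(X[...,0]>box[0])&(X[...,0]<box[1])&(X[...,1]>box[2])&(X[...,1]<box[3])
    q=X[m]
    if len(q)<8: print(tag,"few",len(q));return
    (c,s,a)=cv2.minAreaRect((q[:,:2]*1000).astype(np.float32))
    print(f,tag,len(q),"c",np.round(c,1),"size",np.round(s,1),"ang",round(a,1),"z med/max",np.round([np.median(q[:,2]),q[:,2].max()],4))
E
python3 - <<'E'
from m import *
for f in("top0.npz","side0.npz"):
    z=np.load(f);X=z["X"]
    if f[0]=='t':
        for u,v in((455,275),(175,245),(329,218),(349,222),(368,226),(282,215),(183,183),(297,318),(460,203),(200,350)): print((u,v),np.round(X[v,u],3))
    B=(.2,.8,-.6,.6)
    ana(f,"yellow",((22,120,80),(34,255,255)),.100,.12,(.2,.6,-.5,-.1))
    ana(f,"yellow all",((22,120,80),(34,255,255)),.03,.12,(.2,.6,-.5,-.1))
    ana(f,"orange",((5,150,80),(20,255,255)),.09,.11,(.2,.7,.2,.6))
    ana(f,"orangebody",((5,150,80),(20,255,255)),.01,.11,(.2,.7,.2,.6))
    T=(.3,.7,-.25,.25)
    ana(f,"blue",((105,120,60),(125,255,255)),.107,.12,T)
    ana(f,"red",((0,150,60),(6,255,255)),.107,.12,T)
    ana(f,"black",((0,0,0),(180,255,60)),.107,.12,T)
    ana(f,"grey+",((0,0,60),(180,90,200)),.107,.12,T)
    ana(f,"tray",((0,0,0),(180,255,255)),.035,.055,T)
    ana(f,"tray rim",((0,0,0),(180,255,255)),.063,.08,T)
E
```

```text
(455, 275) [ 0.482 -0.289  0.112]
(175, 245) [0.516 0.296 0.072]
(329, 218) [ 0.583 -0.027  0.121]
(349, 222) [ 0.578 -0.069  0.116]
(368, 226) [ 0.572 -0.108  0.115]
(282, 215) [0.597 0.074 0.07 ]
(183, 183) [0.678 0.316 0.002]
(297, 318) [0.386 0.029 0.001]
(460, 203) [ 0.662 -0.319  0.026]
(200, 350) [ 0.302  0.235 -0.003]
top0.npz yellow 374 c [ 477.1 -295.4] size [29.3 57.2] ang 77.6 z med/max [0.1092 0.1167]
top0.npz yellow all 466 c [ 477.1 -295.4] size [29.5 57.6] ang 76.8 z med/max [0.1079 0.1167]
top0.npz orange 56 c [518.1 300.5] size [12.8 40.1] ang 82.0 z med/max [0.0988 0.1067]
top0.npz orangebody 289 c [516.8 299.3] size [22.3 43.5] ang 75.3 z med/max [0.0612 0.1067]
top0.npz blue 174 c [574.1 -27.4] size [26.5 56.5] ang 84.8 z med/max [0.1125 0.1196]
top0.npz red 323 c [ 565.7 -108.1] size [26.8 58.4] ang 84.2 z med/max [0.1147 0.1199]
top0.npz black 153 c [572.5 -68.4] size [25.7 55.7] ang 86.1 z med/max [0.1122 0.1194]
top0.npz grey+ 807 c [572.7 -68.3] size [169.8  58.7] ang 84.2 z med/max [0.1148 0.12  ]
top0.npz tray 736 c [ 529.  -104.9] size [387.3 153.8] ang 5
[... 324 characters left out ...]
 56 c [516.3 297.4] size [19.5 38.3] ang 82.4 z med/max [0.0973 0.1021]
side0.npz orangebody 306 c [515.4 294.3] size [25.2 42.3] ang 88.0 z med/max [0.063  0.1021]
side0.npz blue 174 c [572.1 -42.8] size [44.3 56.3] ang 83.7 z med/max [0.1143 0.1188]
side0.npz red 188 c [ 564.6 -113.4] size [24.6 55.5] ang 86.0 z med/max [0.1144 0.1198]
side0.npz black 70 c [556.9 -52.6] size [46.3 99.7] ang 31.2 z med/max [0.111  0.1172]
side0.npz grey+ 515 c [571.4 -73.6] size [168.7  56.6] ang 84.3 z med/max [0.1145 0.12  ]
side0.npz tray 542 c [579.3 -36.7] size [575.8 165. ] ang 59.2 z med/max [0.0468 0.0549]
side0.npz tray rim 390 c [ 533.8 -111.5] size [401.7 164.4] ang 58.9 z med/max [0.0703 0.08  ]
```

```bash
python3 - <<'E'
import cv2,numpy as np
p=cv2.imread("pics/top0.png");s=cv2.imread("pics/side0.png")
a=cv2.resize(p[195:270,270:400],(800,460)[:2],interpolation=cv2.INTER_CUBIC)
a=cv2.resize(p[200:265,270:400],(600,300),interpolation=cv2.INTER_CUBIC)
b=cv2.resize(p[225:265,150:200],(300,240),interpolation=cv2.INTER_CUBIC)
c=cv2.resize(s[295:355,300:360],(300,240),interpolation=cv2.INTER_CUBIC)
cv2.imwrite("pics/crop0.png",np.vstack([a,np.hstack([b,c])]))
E
```

```text
(no output)
```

View pics/crop0.png

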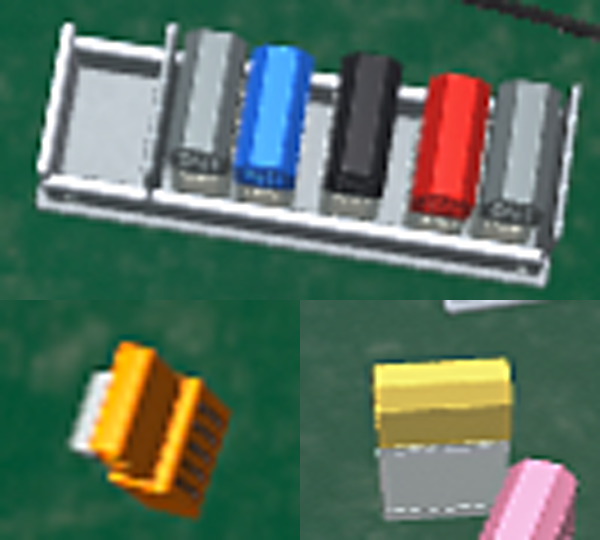

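The crop confirms the yellow cassette and the orange cartridge, whose steel lip points left (+y). The gap between blue (275,120) and black (365,130) is clear. Moving over the tray first for a close look on the way.

Call:
play_rows(commands="0.35 -0.97 0.1 0 0 -0.3;0.35 -0.97 0.1 0 0 -0.3;0.35 -0.97 0.1 0 0 -0.3;0.35 -0.97 0.1 0 0 -0.3;0.35 -0.97 0.1 0 0 -0.3;0.35 -0.97 0.1 0 0 -0.3;0.35 -0.97 0.1 0 0 -0.3;0.35 -0.97 0.1 0 0 -0.3;0.35 -0.97 0.1 0 0 -0.3;0.35 -0.97 0.1 0 0 -0.3;0.35 -0.97 0.1 0 0 -0.3;0.35 -0.97 0.1 0 0 -0.3;0.35 -0.97 0.1 0 0 -0.3;0.35 -0.97 0.1 0 0 -0.3;0.35 -0.97 0.1 0 0 -0.3;0.35 -0.97 0.1 0 0 -0.3;0.35 -0.97 0.1 0 0 -0.3;0.35 -0.97 0.1 0 0 -0.3;0.35 -0.97 0.1 0 0 -0.3;0 0 0 0 0 0", grip=87)

```text
time_s: 2.1
tcp_pos: [0.4824, 0.0022, 0.2474]
ee_rot: [[0.24, -0.971, -0.0], [-0.971, -0.24, -0.001], [0.0, 0.001, -1.0]]
wrist_force: [-0.9, 1.1, 0.1]
gripper_width: 1.001
gripper_force: 0.0
```

```bash
python3 - <<'E'
from h import *
s=r.sense();print(s["time_s"],s["tcp_pos"],s["joints"]);print(np.round(s["ee_rot"],3))
p,d,i=cap("wrist"); cv2.imwrite("pics/w1.png",p); np.savez("w1.npz",p=p,X=cloud(d,i))
print(np.round(-np.array(i["R"]).T@np.array(i["t"]).ravel(),3),np.round(i["R"],2),(d>0).mean())
E
```

```text
2.1 [0.48240312 0.00224752 0.24736652] [ 1.96289782e+01  5.72328773e+00 -1.32185485e+01  2.43021496e-02
 -7.10904261e+01 -5.75325830e+00]
[[ 0.24  -0.971 -0.   ]
 [-0.971 -0.24  -0.001]
 [ 0.     0.001 -1.   ]]
[ 0.5   -0.071  0.442] [[-0.97 -0.24  0.  ]
 [-0.23  0.93  0.28]
 [-0.07  0.27 -0.96]] 0.9958951822916666
```

View pics/w1.png

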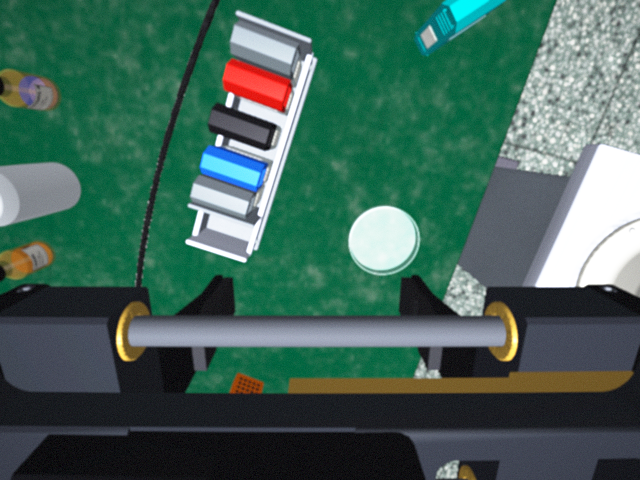

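The wrist view shows the whole row: red (258,83), black (243,127), blue (234,167), grey (224,197), and the empty bay (223,240) with the outer wall at about (215,252).

```bash
python3 - <<'E'
from m import *
f="w1.npz";T=(.45,.7,-.25,.15)
for tag,rg in (("blue",((105,120,60),(125,255,255))),("red",((0,150,60),(6,255,255))),("black",((0,0,0),(180,255,60))),("greyall",((0,0,0),(180,255,255)))):
    ana(f,tag,rg,.107,.122,T)
    ana(f,tag+" flat",rg,.1125,.122,T)
yaw=np.deg2rad(-5.8); o=np.array([.5715,-.0684])
ex=np.array([np.cos(yaw),np.sin(yaw)]);ey=np.array([-ex[1],ex[0]])
for f in("top0.npz","w1.npz"):
    X=np.load(f)["X"].reshape(-1,3);X=X[~np.isnan(X[:,0])]
    q=np.c_[(X[:,:2]-o)@ex,(X[:,:2]-o)@ey,X[:,2]]*1000
    for nm,m in (("rim",(abs(q[:,2]-70)<4)&(abs(q[:,1]-142)<15)&(abs(q[:,0])<45)),
      ("cross+",(abs(q[:,2]-95)<4)&(abs(q[:,1]-92)<12)&(abs(q[:,0])<45)),
      ("cross-",(abs(q[:,2]-95)<4)&(abs(q[:,1]+92)<12)&(abs(q[:,0])<45)),
      ("long-",(abs(q[:,2]-45)<3)&(abs(q[:,0]+34)<7)&(abs(q[:,1]-20)<100)),
      ("long+",(abs(q[:,2]-45)<3)&(abs(q[:,0]-34)<7)&(abs(q[:,1]-20)<100))):
        w=q[m]
        if len(w)>5: print(f,nm,len(w),"x 2/50/98",np.round(np.percentile(w[:,0],[2,50,98]),1),"y",np.round(np.percentile(w[:,1],[2,50,98]),1),
          "slope", np.round(np.polyfit(*( (w[:,1],w[:,0]) if nm[0]=='l' else (w[:,0],w[:,1])),1),3))
    # cassette tops profile in y
    w=q[(q[:,2]>111)&(q[:,2]<122)&(abs(q[:,0])<22)]
    h,e=np.histogram(w[:,1],np.arange(-100,100,2)); print([(int(a),int(b)) for a,b in zip(e,h) if b>0])
E
```

```text
w1.npz blue 592 c [574.5 -28.1] size [25.3 56.1] ang 84.6 z med/max [0.1111 0.1162]
w1.npz blue flat 193 c [574.5 -28.6] size [19.1 56. ] ang 84.4 z med/max [0.1138 0.1162]
w1.npz red 1758 c [ 566.  -108.5] size [24.9 55.8] ang 84.9 z med/max [0.1146 0.1176]
w1.npz red flat 1280 c [ 566.  -108.5] size [18.7 55.9] ang 85.2 z med/max [0.115  0.1176]
w1.npz black 685 c [573.3 -68.4] size [24.5 55.7] ang 84.8 z med/max [0.1113 0.1169]
w1.npz black flat 252 c [572.9 -68.5] size [18.4 55. ] ang 84.3 z med/max [0.114  0.1169]
w1.npz greyall 8229 c [571.9 -68.8] size [167.8  59.3] ang 84.1 z med/max [0.1146 0.1183]
w1.npz greyall flat 6005 c [571.9 -69.1] size [161.1  59.3] ang 84.1 z med/max [0.115  0.1183]
top0.npz rim 67 x 2/50/98 [-34.3  -0.1  32.4] y [140.3 142.7 145.5] slope [9.00000e-03 1.42755e+02]
top0.npz cross+ 68 x 2/50/98 [-35.   -3.1  33.1] y [83.2 93.1 95.5] slope [4.0000e-02 9.2774e+01]
top0.npz cross- 66 x 2/50/98 [-32.1  -1.7  33.5] y [-94.5 -92.5 -85.2] slope [-1.7000e-02 -9.2222e+01]
top0.npz long- 137 x 2/50/98 [-37.2 -34.1 -27.7] y [-74.6  18.9 117.3] slope [-9.0000e-03
[... 1191 characters left out ...]
50/98 [30.8 33.5 37. ] y [-27.5  20.8 119.2] slope [-8.0000e-03  3.3939e+01]
[(-84, 2), (-82, 69), (-80, 108), (-78, 130), (-76, 132), (-74, 130), (-72, 124), (-70, 133), (-68, 125), (-66, 146), (-64, 132), (-62, 17), (-52, 9), (-50, 85), (-48, 113), (-46, 123), (-44, 123), (-42, 118), (-40, 120), (-38, 118), (-36, 120), (-34, 128), (-32, 55), (-12, 1), (-10, 78), (-8, 111), (-6, 111), (-4, 110), (-2, 108), (0, 109), (2, 109), (4, 108), (6, 102), (8, 86), (10, 3), (28, 1), (30, 62), (32, 115), (34, 99), (36, 101), (38, 99), (40, 99), (42, 100), (44, 98), (46, 89), (48, 64), (50, 8), (60, 39), (62, 116), (64, 90), (66, 93), (68, 97), (70, 93), (72, 88), (74, 93), (76, 86), (78, 56), (80, 15)]
```

Call:
play_rows(commands="0 -0.93 0 0 0 -0.4;0 -0.93 0 0 0 -0.4;0 -0.93 0 0 0 -0.4;0 -0.93 0 0 0 -0.4;0 -0.93 0 0 0 -0.4;0 -0.93 0 0 0 -0.4;0 -0.93 0 0 0 -0.4;0 -0.93 0 0 0 -0.28;0 0 0 0 0 0")

```text
time_s: 3.05
tcp_pos: [0.4816, -0.2198, 0.2468]
ee_rot: [[-0.216, -0.976, -0.001], [-0.976, 0.216, 0.0], [0.0, 0.001, -1.0]]
wrist_force: [0.1, -0.3, -0.2]
gripper_width: 1.004
gripper_force: 0.0
```

```bash
python3 - <<'E'
from m import *
s=r.sense();print(s["time_s"],s["tcp_pos"]);print(np.round(s["ee_rot"],3))
p,d,i=cap("wrist"); cv2.imwrite("pics/w2.png",p); np.savez("w2.npz",p=p,X=cloud(d,i))
Y=((22,120,80),(34,255,255));B=(.35,.6,-.5,-.1)
ana("w2.npz","yellow",Y,.095,.12,B);ana("w2.npz","flat",Y,.107,.12,B);ana("w2.npz","all",Y,.03,.12,B)
X=np.load("w2.npz")["X"];m=(X[...,2]>.02)&(X[...,0]<.6);q=X[m];print(np.round(np.percentile(q,[1,50,99],axis=0),3))
E
```

```text
3.05 [ 0.48156198 -0.21975355  0.24680217]
[[-0.216 -0.976 -0.001]
 [-0.976  0.216  0.   ]
 [ 0.     0.001 -1.   ]]
w2.npz yellow 1750 c [ 478.1 -296.6] size [27.3 56. ] ang 77.5 z med/max [0.1093 0.1125]
w2.npz flat 1145 c [ 478.2 -296.7] size [19.2 55.7] ang 77.5 z med/max [0.11   0.1125]
w2.npz all 1750 c [ 478.1 -296.6] size [27.3 56. ] ang 77.5 z med/max [0.1093 0.1125]
[[ 0.393 -0.387  0.047]
 [ 0.477 -0.243  0.373]
 [ 0.581 -0.044  0.4  ]]
```

View pics/w2.png

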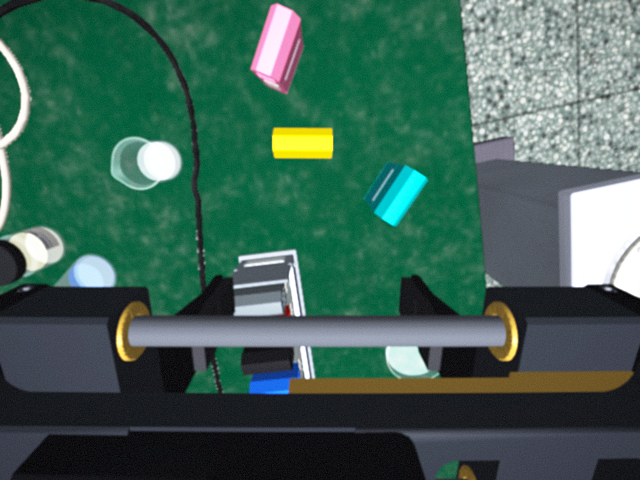

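The yellow cassette is at (303,143), clear of the turquoise (395,195) and pink ones. Moving to it, descending and gripping.

Call:
play_rows(commands="-0.04 -0.853 0 0 0 0;-0.04 -0.853 0 0 0 0;-0.04 -0.853 0 0 0 0;0 0 0 0 0 0;0 0 -0.9 0 0 0;0 0 -0.9 0 0 0;0 0 -0.9 0 0 0;0 0 -0.9 0 0 0;0 0 -0.9 0 0 0;0 0 -0.8 0 0 0;0 0 -0.5 0 0 0;0 0 0 0 0 0")

```text
time_s: 4.3
tcp_pos: [0.4767, -0.2929, 0.0712]
ee_rot: [[-0.212, -0.977, -0.005], [-0.977, 0.212, 0.002], [-0.001, 0.006, -1.0]]
wrist_force: [1.2, -0.2, -0.4]
gripper_width: 0.998
gripper_force: 0.0
```

Call:
play_rows(commands="0 0 0 0 0 0;0 0 0 0 0 0;0 0 0 0 0 0;0 0 0 0 0 0;0 0 0 0 0 0;0 0 0 0 0 0", grip=45)

```text
time_s: 4.9
tcp_pos: [0.4785, -0.2955, 0.0741]
ee_rot: [[-0.213, -0.977, 0.001], [-0.977, 0.213, -0.0], [0.0, -0.001, -1.0]]
wrist_force: [0.9, -0.0, 2.3]
gripper_width: 0.633
gripper_force: 30.0
```

Call:
play_rows(commands="0 0 0.6 0 0 0;0 0 0.95 0 0 0;0 0 0.95 0 0 0;0 0 0.95 0 0 0;0 0 0.95 0 0 0;0.316 0.821 0.1 0 0 0.084;0.316 0.821 0 0 0 0.084;0.316 0.821 0 0 0 0.084;0.316 0.821 0 0 0 0.084;0.316 0.821 0 0 0 0.084;0.316 0.821 0 0 0 0.084;0.316 0.821 0 0 0 0.084;0.316 0.821 0 0 0 0.084;0.316 0.821 0 0 0 0.084;0.316 0.821 0 0 0 0.084;0 0 0 0 0 0;0 0 0 0 0 0;0 0 0 0 0 0")

```text
time_s: 6.7
tcp_pos: [0.5724, -0.0495, 0.2081]
ee_rot: [[-0.09, -0.996, -0.001], [-0.996, 0.09, -0.0], [0.0, 0.001, -1.0]]
wrist_force: [0.3, 0.3, -2.6]
gripper_width: 0.629
gripper_force: 30.0
```

```bash
python3 - <<'E'
from m import *
s=r.sense();print(s["time_s"],s["tcp_pos"],s["wrist_force"]);print(np.round(s["ee_rot"],3))
p,d,i=cap("wrist"); cv2.imwrite("pics/w3.png",p); X=cloud(d,i)
pt,dt,it=cap("top"); np.savez("top3.npz",p=pt,X=cloud(dt,it))
ps,ds,i_s=cap("side"); np.savez("side3.npz",p=ps,X=cloud(ds,i_s))
Y=((22,120,80),(34,255,255))
for f in("top3.npz","side3.npz"): ana(f,"yel",Y,.18,.30,(.5,.65,-.12,.05))
cv2.imwrite("pics/c3.png",np.hstack([cv2.resize(pt[190:270,270:400],(400,300)),cv2.resize(ps[180:300,290:380],(300,300))]))
E
```

```text
6.7 [ 0.57240797 -0.04954602  0.20807588] [ 0.34210873  0.26253607 -2.6101869 ]
[[-0.09  -0.996 -0.001]
 [-0.996  0.09  -0.   ]
 [ 0.     0.001 -1.   ]]
top3.npz yel 107 c [574.3 -51.9] size [18.1 29.8] ang 3.9 z med/max [0.2436 0.2484]
side3.npz yel 489 c [570.7 -56.7] size [27.7 57.4] ang 85.7 z med/max [0.2319 0.2526]
```

View pics/c3.png

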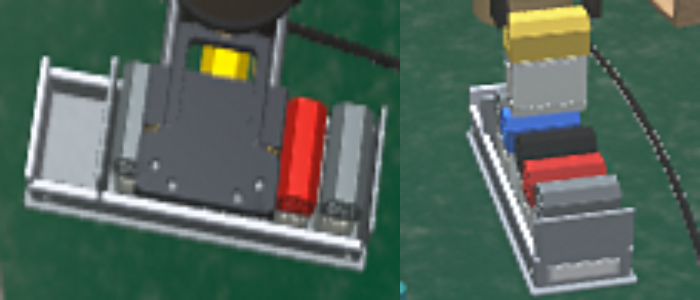

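The side crop shows the yellow cassette upright above the blue/black gap. Descending gently.

Call:
play_rows(commands="0.02 0 -0.4 0 0 0;0 0 -0.3 0 0 0;0 0 -0.15 0 0 0;0 0 -0.15 0 0 0;0 0 -0.15 0 0 0;0 0 -0.15 0 0 0;0 0 -0.15 0 0 0;0 0 -0.15 0 0 0;0 0 -0.15 0 0 0;0 0 -0.15 0 0 0;0 0 0 0 0 0")

```text
time_s: 7.95
tcp_pos: [0.5729, -0.0491, 0.1502]
ee_rot: [[-0.089, -0.996, -0.003], [-0.996, 0.089, -0.0], [0.0, 0.002, -1.0]]
wrist_force: [0.1, -0.3, -2.8]
gripper_width: 0.634
gripper_force: 30.0
```

Call:
play_rows(commands="0 0 -0.2 0 0 0;0 0 -0.2 0 0 0;0 0 -0.2 0 0 0;0 0 -0.2 0 0 0;0 0 -0.2 0 0 0;0 0 -0.2 0 0 0;0 0 -0.2 0 0 0;0 0 -0.2 0 0 0;0 0 -0.2 0 0 0;0 0 0 0 0 0")

```text
time_s: 8.95
tcp_pos: [0.5729, -0.049, 0.0964]
ee_rot: [[-0.089, -0.996, -0.002], [-0.996, 0.089, -0.0], [0.0, 0.002, -1.0]]
wrist_force: [0.0, 0.3, -2.0]
gripper_width: 0.633
gripper_force: 30.0
```

```bash
python3 - <<'E'
from m import *
s=r.sense();print(s["time_s"],s["tcp_pos"],s["wrist_force"])
ps,ds,i_s=cap("side"); cv2.imwrite("pics/s4.png",cv2.resize(ps[190:310,290:380],(600,600),interpolation=cv2.INTER_CUBIC))
E
```

```text
8.95 [ 0.57291503 -0.04898317  0.09636918] [ 0.01662062  0.25032884 -2.02411589]
```

View pics/s4.png

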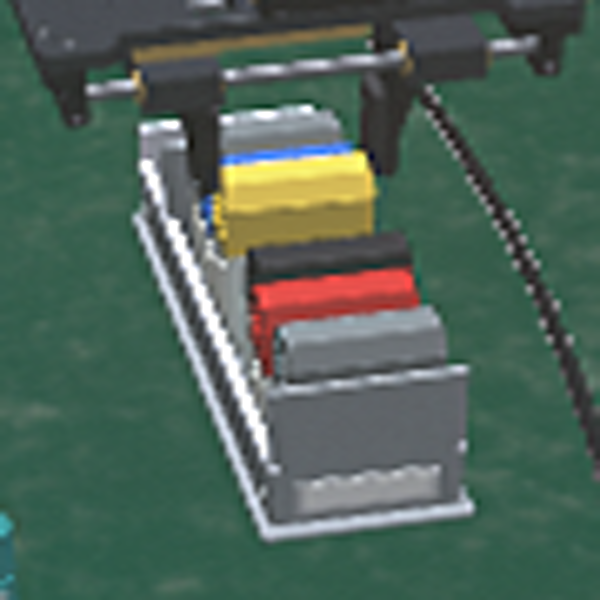

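Yellow is between blue and black, about 17 mm above home, and the neighbours are upright. Pushing on down.

Call:
play_rows(commands="0 0 -0.15 0 0 0;0 0 -0.15 0 0 0;0 0 -0.15 0 0 0;0 0 -0.1 0 0 0;0 0 -0.05 0 0 0;0 0 0 0 0 0")

```text
time_s: 9.6
tcp_pos: [0.5736, -0.049, 0.0794]
ee_rot: [[-0.089, -0.996, -0.0], [-0.996, 0.089, -0.0], [0.0, 0.0, -1.0]]
wrist_force: [0.0, 1.2, -2.5]
gripper_width: 0.637
gripper_force: 30.0
```

Call:
play_rows(commands="0 0 -0.05 0 0 0;0 0 -0.05 0 0 0;0 0 0 0 0 0")

```text
time_s: 9.9
tcp_pos: [0.5751, -0.0491, 0.0788]
ee_rot: [[-0.088, -0.996, 0.004], [-0.996, 0.088, -0.0], [0.0, -0.004, -1.0]]
wrist_force: [-1.6, 0.5, 6.9]
gripper_width: 0.636
gripper_force: 30.0
```

Call:
play_rows(commands="0 0 0.07 0 0 0;0 0 0 0 0 0;0 0 0 0 0 0;0 0 0 0 0 0", grip=80)

```text
time_s: 10.3
tcp_pos: [0.5736, -0.049, 0.0785]
ee_rot: [[-0.089, -0.996, -0.0], [-0.996, 0.089, -0.0], [0.0, 0.0, -1.0]]
wrist_force: [0.3, 0.0, -0.2]
gripper_width: 0.882
gripper_force: 0.0
```

Call:
play_rows(commands="0 0 0.5 0 0 0;0 0 0.9 0 0 0;0 0 0.9 0 0 0;0 0 0.9 0 0 0;0 0 0.9 0 0 0;0 0 0.9 0 0 0;-0.2 0.9 0.3 0 0 0;-0.2 0.9 0 0 0 0;-0.2 0.9 0 0 0 0;-0.2 0.9 0 0 0 0;-0.2 0.9 0 0 0 0;-0.2 0.9 0 0 0 0;-0.2 0.9 0 0 0 0;-0.2 0.9 0 0 0 0;-0.2 0.9 0 0 0 0;-0.2 0.9 0 0 0 0;0 0.9 0 0 0 0;0 0.9 0 0 0 0;0 0.9 0 0 0 0;0 0 0 0 0 0")

```text
time_s: 12.3
tcp_pos: [0.5134, 0.3046, 0.2366]
ee_rot: [[-0.086, -0.996, -0.001], [-0.996, 0.086, -0.0], [0.0, 0.001, -1.0]]
wrist_force: [-0.9, -0.9, -0.8]
gripper_width: 0.916
gripper_force: 0.0
```

```bash
python3 - <<'E'
from m import *
s=r.sense();print(s["time_s"],s["tcp_pos"]);print(np.round(s["ee_rot"],3))
p,d,i=cap("wrist"); cv2.imwrite("pics/w5.png",p); np.savez("w5.npz",p=p,X=cloud(d,i))
pt,dt,it=cap("top"); np.savez("top5.npz",p=pt,X=cloud(dt,it)); cv2.imwrite("pics/t5.png",pt)
ps,ds,i_s=cap("side"); np.savez("side5.npz",p=ps,X=cloud(ds,i_s))
T=(.45,.7,-.25,.15)
for f in("top5.npz","side5.npz"):
    for t,rg in (("yellow",((22,120,80),(34,255,255))),("blue",((105,120,60),(125,255,255))),("black",((0,0,0),(180,255,60))),("red",((0,150,60),(6,255,255))),("all",((0,0,0),(180,255,255)))):ana(f,t,rg,.107,.135,T)
B=(.4,.65,.2,.4);O=((5,150,60),(20,255,255))
ana("w5.npz","fin",O,.09,.11,B);ana("w5.npz","body",O,.04,.06,B);ana("w5.npz","lip",((0,0,80),(180,80,255)),.03,.065,(.48,.56,.3,.34))
E
```

```text
12.3 [0.51343283 0.30461822 0.23663545]
[[-0.086 -0.996 -0.001]
 [-0.996  0.086 -0.   ]
 [ 0.     0.001 -1.   ]]
top5.npz yellow 336 c [573.1 -49.6] size [27.9 57.6] ang 85.1 z med/max [0.1144 0.1231]
top5.npz blue 314 c [575.9 -20.7] size [26.8 56.5] ang 83.8 z med/max [0.1149 0.1225]
top5.npz black 160 c [573.  -77.8] size [25.8 55.2] ang 84.4 z med/max [0.1129 0.1199]
top5.npz red 331 c [ 566.2 -108.2] size [26.7 57.9] ang 85.0 z med/max [0.1146 0.1216]
top5.npz all 1975 c [572.9 -65.7] size [174.   61.5] ang 83.4 z med/max [0.1147 0.1231]
side5.npz yellow 167 c [570.6 -60.1] size [34.2 55.4] ang 81.6 z med/max [0.1149 0.1203]
side5.npz blue 157 c [575.2 -28.1] size [26.  56.1] ang 84.6 z med/max [0.1146 0.1196]
side5.npz black 70 c [569.3 -88.7] size [17.1 55.3] ang 72.1 z med/max [0.1113 0.1166]
side5.npz red 184 c [ 564.5 -112.3] size [24.1 55. ] ang 85.6 z med/max [0.1146 0.1194]
side5.npz all 1079 c [571.8 -71.3] size [174.8  60.2] ang 83.3 z med/max [0.1145 0.1203]
w5.npz fin 70 c [518.3 299.8] size [11.8 40.5] ang 80.0 z med/max [0.0955 0.1008]
w5.npz body 96 c [517.1 294.4] size [11.2 43.7] ang 80.9 z med/max [0.0482 0.06  ]
w5.npz lip 226 c [522.4 321.9] size [10.6 29.8] ang 78.6 z med/max [0.0542 0.0563]
```

View pics/w5.png

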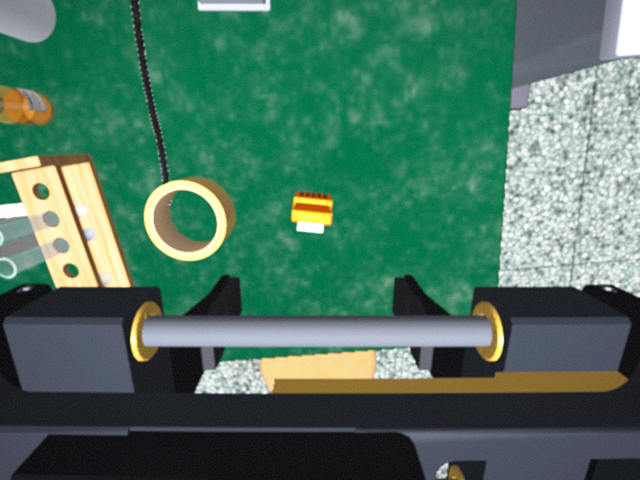

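The row is good: yellow's top (114.4 mm) is level with blue's and black's, and all stand upright. The cartridge is at (313,210) with its lip at (311,228), and the tape roll is at (190,220). Descending onto the fin with a narrower opening.

Call:
play_rows(commands="0.08 -0.08 0 0 0 -0.3;0.08 -0.08 0 0 0 -0.3;0 0 -0.5 0 0 0;0 0 -0.9 0 0 0;0 0 -0.9 0 0 0;0 0 -0.9 0 0 0;0 0 -0.9 0 0 0;0 0 -0.9 0 0 0;0 0 -0.5 0 0 0;0 0 0 0 0 0;0 0 0 0 0 0;0 0 0 0 0 0", grip=64)

```text
time_s: 13.65
tcp_pos: [0.5194, 0.2974, 0.0742]
ee_rot: [[-0.178, -0.984, 0.002], [-0.984, 0.178, 0.002], [-0.002, -0.002, -1.0]]
wrist_force: [0.2, -0.2, -0.1]
gripper_width: 0.735
gripper_force: 0.0
```

Call:
play_rows(commands="-0.03 0.06 -0.2 0 0 0;0 0 -0.2 0 0 0;0 0 0 0 0 0;0 0 0 0 0 0")

```text
time_s: 14.05
tcp_pos: [0.5174, 0.299, 0.0604]
ee_rot: [[-0.178, -0.984, -0.0], [-0.984, 0.178, -0.0], [0.0, 0.0, -1.0]]
wrist_force: [-0.2, -0.0, -0.7]
gripper_width: 0.738
gripper_force: 0.0
```

Call:
play_rows(commands="0 0 0 0 0 0;0 0 0 0 0 0;0 0 0 0 0 0;0 0 0 0 0 0;0 0 0 0 0 0;0 0 0 0 0 0", grip=30)

```text
time_s: 14.65
tcp_pos: [0.5177, 0.299, 0.0607]
ee_rot: [[-0.178, -0.984, 0.0], [-0.984, 0.178, 0.0], [-0.0, -0.0, -1.0]]
wrist_force: [1.2, -0.2, 0.5]
gripper_width: 0.453
gripper_force: 30.0
```

Call:
play_rows(commands="0 0 0.5 0 0 0;0 0 0.95 0 0 0;0 0 0.95 0 0 0;0 0 0.95 0 0 0;0 0 0.95 0 0 0;0.218 -0.813 0 0 0 0.058;0.218 -0.813 0 0 0 0.058;0.218 -0.813 0 0 0 0.058;0.218 -0.813 0 0 0 0.058;0.218 -0.813 0 0 0 0.058;0.218 -0.813 0 0 0 0.058;0.218 -0.813 0 0 0 0.058;0.218 -0.813 0 0 0 0.058;0.218 -0.813 0 0 0 0.058;0.218 -0.813 0 0 0 0.058;0 0 0 0 0 0;0 0 0 0 0 0;0 0 0 0 0 0")

```text
time_s: 16.45
tcp_pos: [0.5826, 0.0556, 0.1894]
ee_rot: [[-0.092, -0.996, -0.001], [-0.996, 0.092, 0.0], [-0.0, 0.001, -1.0]]
wrist_force: [0.0, 0.5, -0.2]
gripper_width: 0.45
gripper_force: 30.0
```

```bash
python3 - <<'E'
from m import *
s=r.sense();print(s["time_s"],s["tcp_pos"]);print(np.round(s["ee_rot"],3))
p,d,i=cap("wrist"); np.savez("w6.npz",p=p,X=cloud(d,i))
pt,dt,it=cap("top"); np.savez("top6.npz",p=pt,X=cloud(dt,it))
ps,ds,i_s=cap("side"); np.savez("side6.npz",p=ps,X=cloud(ds,i_s))
B=(.5,.67,-.03,.15);O=((5,150,60),(20,255,255))
for f in("w6.npz","top6.npz","side6.npz"):ana(f,"org",O,.10,.26,B);ana(f,"lip",((0,0,90),(180,80,255)),.165,.195,B)
X=np.load("w6.npz")["X"];yaw=np.deg2rad(-5.3);o=np.array([.5715,-.0685]);ex=np.array([np.cos(yaw),np.sin(yaw)]);ey=np.array([-ex[1],ex[0]])
for f in ("w6.npz","top6.npz","side6.npz"):
    X=np.load(f)["X"].reshape(-1,3);q=np.c_[(X[:,:2]-o)@ex,(X[:,:2]-o)@ey,X[:,2]]*1000
    w=q[(abs(q[:,2]-70)<4)&(abs(q[:,1]-142)<15)&(abs(q[:,0])<40)]
    print(f,len(w),np.round(np.percentile(w,[2,50,98],axis=0),1) if len(w) else "")
a=cv2.resize(pt[180:270,260:380],(400,300));b=cv2.resize(ps[150:270,270:390],(400,300));c=cv2.resize(p,(400,300))
cv2.imwrite("pics/c6.png",np.vstack([np.hstack([a,b]),np.hstack([c,c])]))
E
```

```text
16.45 [0.58264977 0.05558727 0.18939874]
[[-0.092 -0.996 -0.001]
 [-0.996  0.092  0.   ]
 [-0.     0.001 -1.   ]]
w6.npz org 3528 c [582.4  55.1] size [19.6 43.8] ang 84.0 z med/max [0.1992 0.2346]
lip few 0
top6.npz org 23 c [574.5  59.8] size [11.2 29.7] ang 77.2 z med/max [0.2284 0.2316]
lip few 2
side6.npz org 491 c [579.3  50.2] size [22.4 43. ] ang 73.6 z med/max [0.1879 0.2321]
lip few 0
w6.npz 61 [[-35.1 139.8  67. ]
 [ 29.8 141.5  69.8]
 [ 35.6 144.5  71.1]]
top6.npz 0 
side6.npz 38 [[-34.8 135.5  66.8]
 [-14.2 140.7  69.8]
 [ 29.1 145.1  73.1]]
```

View pics/c6.png

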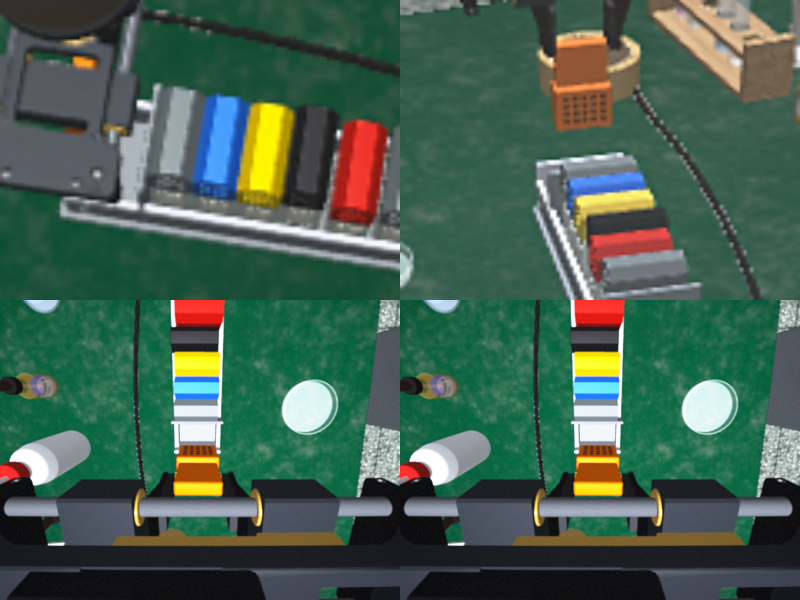

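Crops: the row is intact with yellow home between blue and black, and the cartridge hangs straight above the small bay (body at wrist-view (198,455)). Lowering.

Call:
play_rows(commands="0 0 -0.5 0 0 0;0 0 -0.5 0 0 0;0 0 -0.4 0 0 0;0 0 -0.3 0 0 0;0 0 -0.3 0 0 0;0 0 -0.3 0 0 0;0 0 -0.3 0 0 0;0 0 -0.2 0 0 0;0 0 0 0 0 0;0 0 0 0 0 0")

```text
time_s: 17.6
tcp_pos: [0.5832, 0.0551, 0.1058]
ee_rot: [[-0.092, -0.996, 0.0], [-0.996, 0.092, -0.0], [0.0, -0.0, -1.0]]
wrist_force: [0.5, -0.3, -0.9]
gripper_width: 0.454
gripper_force: 30.0
```

```bash
python3 - <<'E'
from m import *
s=r.sense();print(s["time_s"],s["tcp_pos"],s["wrist_force"])
p,d,i=cap("wrist"); X=cloud(d,i).reshape(-1,3); hsv=cv2.cvtColor(p,cv2.COLOR_BGR2HSV).reshape(-1,3)
ps,ds,i_s=cap("side"); cv2.imwrite("pics/s7.png",ps[180:280,280:400])
yaw=np.deg2rad(-5.3);o=np.array([.5715,-.0685]);ex=np.array([np.cos(yaw),np.sin(yaw)]);ey=np.array([-ex[1],ex[0]])
q=np.c_[(X[:,:2]-o)@ex,(X[:,:2]-o)@ey,X[:,2]]*1000
org=(hsv[:,0]>4)&(hsv[:,0]<21)&(hsv[:,1]>150)&(abs(q[:,0])<30)&(q[:,1]>100)&(q[:,1]<150)
for a in range(30,160,10):
    w=q[org&(q[:,2]>=a)&(q[:,2]<a+10)]
    if len(w)>5:print("org z",a,len(w),np.round(np.percentile(w[:,:2],[2,50,98],axis=0).T,1).tolist())
w=q[~org&(abs(q[:,2]-70)<4)&(abs(q[:,1]-142)<12)&(abs(q[:,0])<40)];print(len(w),np.round(np.percentile(w,[2,50,98],axis=0),1) if len(w) else "")
w=q[~org&(abs(q[:,2]-95)<4)&(abs(q[:,1]-93)<8)&(abs(q[:,0])<40)];print("cross",len(w),np.round(np.percentile(w,[2,50,98],axis=0),1) if len(w) else "")
E
```

```text
17.6 [0.58321773 0.05505947 0.10580891] [ 0.50471824 -0.26154486 -0.92657464]
org z 50 155 [[-19.2, 2.5, 20.0], [114.1, 114.8, 115.4]]
org z 60 186 [[-19.5, -1.2, 19.7], [114.1, 114.8, 115.2]]
org z 70 229 [[-19.4, 0.9, 19.7], [114.0, 114.8, 115.3]]
org z 80 249 [[-19.8, 0.2, 19.8], [114.0, 114.8, 115.3]]
org z 90 330 [[-21.8, 0.1, 21.4], [114.5, 115.3, 124.9]]
org z 100 357 [[-18.7, -0.5, 18.7], [119.4, 119.8, 120.6]]
org z 110 403 [[-18.5, 0.1, 18.3], [119.4, 119.9, 120.5]]
org z 120 470 [[-18.5, -0.5, 18.3], [119.4, 119.9, 120.7]]
org z 130 556 [[-19.0, 0.1, 18.4], [119.3, 119.9, 120.6]]
org z 140 539 [[-19.9, 1.1, 19.5], [119.3, 120.2, 131.1]]
166 [[-34.8 139.6  66.5]
 [ 25.8 141.   69.4]
 [ 34.8 143.5  71. ]]
cross 708 [[-33.9  91.1  93.1]
 [  0.1  92.8  94.9]
 [ 34.3  94.9  96.3]]
```

The slot spans y 136.8–149.8 and the wall 140–145, so it is well aligned. Lowering onto the rim.

Call:
play_rows(commands="0 -0.02 -0.15 0 0 0;0 0 -0.15 0 0 0;0 0 -0.15 0 0 0;0 0 -0.15 0 0 0;0 0 -0.1 0 0 0;0 0 -0.08 0 0 0;0 0 0 0 0 0;0 0 0 0 0 0")

```text
time_s: 18.5
tcp_pos: [0.5831, 0.0545, 0.0823]
ee_rot: [[-0.092, -0.996, 0.0], [-0.996, 0.092, -0.0], [-0.0, -0.0, -1.0]]
wrist_force: [-0.7, 1.1, -0.8]
gripper_width: 0.454
gripper_force: 30.0
```

Call:
play_rows(commands="0 0 -0.05 0 0 0;0 0 -0.05 0 0 0;0 0 0 0 0 0")

```text
time_s: 18.8
tcp_pos: [0.5835, 0.0543, 0.0804]
ee_rot: [[-0.091, -0.996, 0.001], [-0.996, 0.091, -0.0], [0.0, -0.001, -1.0]]
wrist_force: [-2.2, -1.0, 4.2]
gripper_width: 0.452
gripper_force: 30.0
```

Contact at the predicted height (80.4 mm against 80.7 mm). Releasing and retreating upward.

Call:
play_rows(commands="0 0 0.02 0 0 0;0 0 0 0 0 0;0 0 0 0 0 0;0 0 0 0 0 0;0 0 0 0 0 0", grip=64)

```text
time_s: 19.3
tcp_pos: [0.5829, 0.0545, 0.0796]
ee_rot: [[-0.092, -0.996, -0.0], [-0.996, 0.092, -0.0], [0.0, 0.0, -1.0]]
wrist_force: [-0.2, 0.4, 0.7]
gripper_width: 0.724
gripper_force: 0.0
```

Call:
play_rows(commands="0 0 0.3 0 0 0;0 0 0.5 0 0 0;0 0 0.9 0 0 0;0 0 0.9 0 0 0;0 0 0.9 0 0 0;0 0 0.9 0 0 0;-0.3 0.9 0.3 0 0 0;-0.3 0.9 0 0 0 0;-0.3 0.9 0 0 0 0;-0.3 0.9 0 0 0 0;-0.3 0.9 0 0 0 0;-0.3 0.9 0 0 0 0;0 0 0 0 0 0;0 0 0 0 0 0")

```text
time_s: 20.7
tcp_pos: [0.5288, 0.2169, 0.2214]
ee_rot: [[-0.091, -0.996, 0.001], [-0.996, 0.091, 0.0], [-0.0, -0.001, -1.0]]
wrist_force: [0.4, 0.6, 0.1]
gripper_width: 0.731
gripper_force: 0.0
```

```bash
python3 - <<'E'
from m import *
s=r.sense();print(s["time_s"],s["tcp_pos"],s["wrist_force"])
p,d,i=cap("wrist");pt,dt,it=cap("top"); np.savez("top8.npz",p=pt,X=cloud(dt,it))
ps,ds,i_s=cap("side")
T=(.45,.7,-.25,.15)
for t,rg in (("yellow",((22,120,80),(34,255,255))),("blue",((105,120,60),(125,255,255))),("black",((0,0,0),(180,255,60))),("red",((0,150,60),(6,255,255)))):ana("top8.npz",t,rg,.107,.135,T)
ana("top8.npz","org",((5,150,60),(20,255,255)),.02,.2,(.5,.67,-.03,.15))
a=cv2.resize(pt[180:270,260:380],(400,300),interpolation=2);b=cv2.resize(ps[150:270,270:390],(400,300),interpolation=2)
cv2.imwrite("pics/c8.png",np.vstack([np.hstack([a,b]),np.hstack([cv2.resize(p,(400,300)),cv2.resize(pt,(400,300))])]))
E
```

```text
20.7 [0.52883778 0.21686188 0.22139266] [0.44363312 0.63343275 0.05548217]
top8.npz yellow 331 c [572.6 -50. ] size [27.7 57.7] ang 84.5 z med/max [0.1148 0.1207]
top8.npz blue 318 c [576.5 -21.2] size [26.9 57.7] ang 85.5 z med/max [0.1145 0.1214]
top8.npz black 168 c [573.1 -77.7] size [25.5 57.7] ang 84.6 z med/max [0.1131 0.1186]
top8.npz red 330 c [ 565.8 -107.8] size [26.8 56.5] ang 83.1 z med/max [0.1147 0.1214]
top8.npz org 233 c [581.6  53.3] size [29.7 43.6] ang 79.4 z med/max [0.1085 0.1227]
```

View pics/c8.png

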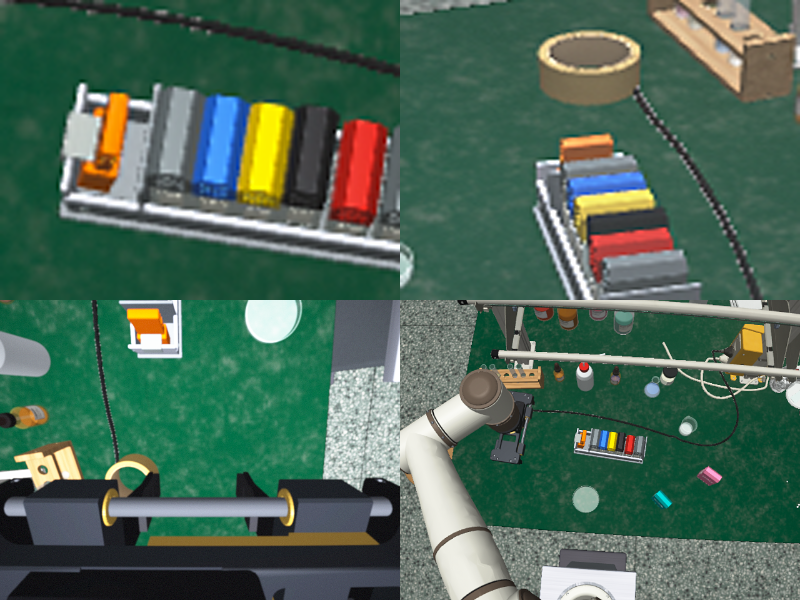

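The final picture shows the cartridge in the small bay, with its lip over the outer wall at (80,135). The row is upright with yellow home, and the bystanders are untouched. Handing in.

```bash
python3 -c "
from station import r
print(r.finish_job())"
```

```text
the job is handed in; nothing more can be done
None
```

The job is handed in at about 21 s: the yellow cassette stands fully home between the black and blue ones, and the orange cartridge hangs by its lip over the outer end wall inside the small bay (leaning slightly inward), with no bystanders touched.

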